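# Re-arm the wood lathe: dial back to zero, press start, five clicks up

## Task

The wood lathe only starts from zero. With a fingertip, push the lever of the speed selector all the way back anticlockwise (seen from above) to its zero stop, press the small start button fully down while the lever stands at zero, and let it spring up; then push the lever clockwise exactly five clicks up from zero and leave it resting there. Only push: do not pinch the lever between the fingers, do not press the wide mushroom stop button, never press start while the lever is away from zero, and leave the loose things where they are.

Things in the scene. Friction and masses are not known exactly. Their poses are not given: they have to be found in the camera images.
- console: grey control console fixed to the bench, 190 x 320 x 75 mm (its x, y, z) with a green band round its foot; origin at the centre of its underside, panel (top face) 75 mm above it. Its x axis points away from the operator, y to the left. The selector's axis stands at its (0, 70) mm; the two buttons stand on its right (-y) half.
- dial (a joint): selector angle in rad: 0 = anticlockwise end stop (zero), growing clockwise from above to 4.19 at the other stop. Nine click positions, counted 0 to 8, 0.5236 rad apart; each has a white mark on the panel, the zero mark longer. Five clicks up = 2.618. Past halfway it snaps on into the next position and stays. Turning takes about 0.1 N m (2 to 3 N at the lever's end). Starts one to eight clicks up.
- dial_axis (a point): point on the selector's axis at panel height; turns with it, x along the lever outwards, z up. Black disc of radius 32 mm, top 9 mm above the panel, hub of radius 14 mm, one lever (see lever_tip). At zero the lever points 120 degrees anticlockwise (from above) of the console's x axis; at 4.19 rad, 120 degrees clockwise of it.
- lever_tip (a point): top of the lever's outer end, 52 mm from the axis, 38 mm above the panel. The lever is a straight upright black blade 12 mm thick, from the hub to 52 mm from the axis, underside 8 mm and top 38 mm above the panel, a white line on top. The panel is clear to 80 mm from the axis.
- start (a joint): travel of the start button in m: 0 up, 0.006 fully down (5 N); springs back
- start_top (a point): centre of the top of the start button: a small grey flat-topped cylinder of radius 14 mm in a black collar of radius 22 mm; its top is 22 mm above the panel, the collar 12 mm. It may be on either of the two button places
- stop (a joint): travel of the stop button in m: 0 up, 0.005 down; must not be pressed
- stop_top (a point): centre of the top of the stop button: a wide grey domed mushroom head of radius 22 mm on a black collar of radius 20 mm, its top 34 mm above the panel, 101 mm away from the start button
- finial: loose turned wooden finial, 24 mm across, 45 mm high, standing on the console's panel near its far edge; origin at its foot
- tin: loose aluminium tin, 40 mm across, 20 mm high, standing on the console's panel at the near right corner; origin at its foot
- gouge: loose turning gouge lying on the bench to the left, 370 mm long, 28 mm thick, origin under its ferrule
- bowl: loose wooden bowl, 130 mm across, 50 mm high, on the bench; origin at its foot
- jar: loose amber jar, 66 mm across, 85 mm high, on the bench; origin at its foot
- chuck_key: loose steel T-shaped chuck key lying on the bench to the right, 100 x 90 mm, 14 mm thick

How it is judged:
On the way, in this order (a step that is already met when the one before it is completed fails the run):
1. the selector is back at its zero stop (value of joint dial below 0.1 rad), for 0.3 s.
2. the start button is pressed fully down with the selector at zero (value of joint start above 0.0045 m and value of joint dial below 0.12 rad), for 0.05 s.
3. the selector rests five clicks up and start has sprung up (value of joint dial between 2.498 and 2.738 rad and value of joint start below 0.0015 m), for 0.3 s.
At the end, for the whole second after the job is handed in: the selector rests five clicks up from zero (2.618 rad, within 0.12 rad), both buttons are up, and the loose things are within 25 mm of where they stood (all of step 3 and velocity of joint dial between -0.05 and 0.05 rad/s and value of joint stop below 0.0015 m and not (distance of finial from where it was at the start of the episode above 0.025 m) and not (distance of tin from where it was at the start of the episode above 0.025 m) and not (distance of gouge from where it was at the start of the episode above 0.025 m) and not (distance of bowl from where it was at the start of the episode above 0.025 m) and not (distance of jar from where it was at the start of the episode above 0.025 m) and not (distance of chuck_key from where it was at the start of the episode above 0.025 m)); the robot touches nothing.
It fails at once if the lever was pinched (pressed on both sides at once) (contact force between the fingers and dial_c1 above 2 N and contact force between the fingers and dial_c0 above 2 N).
It fails at once if start was pressed while the selector was away from zero (value of joint start above 0.003 m and value of joint dial above 0.25 rad).
It fails at once if the mushroom stop button was pressed (value of joint stop above 0.002 m).
It fails at once if a loose thing was moved or lifted (distance of any of finial, tin, gouge, bowl, jar, chuck_key from where it was at the start of the episode above 0.025 m).
It also fails if it takes over 54 s, if anything falls off the work surface, if the arm or the gripper's body presses on something with over 40 N, if the wrist force passes 120 N, or if a joint passes its speed limit or range.

## Robot

A 7-joint arm with a two-finger parallel gripper is mounted at the origin on the work surface. World frame = base frame: x ahead of the robot, y to its left, z up, the work surface at z = 0. Lengths are in m, angles in rad, forces in N, time in s.
With the tool pointing down it reaches from about 0.425 to 0.875 m from the base axis. Payload 4.7 kg.
Tool frame: the origin (TCP) lies at the very end of the fingers, on their centre line; the grasp point (between the pads) lies 19 mm behind it; z points along the fingers, y is the line along which they close (so a half turn about z gives the same grasp; the last joint's range is limited). The gripper opens to 87 mm and grips with 3 to 60 N. Pads are 19 mm wide; open, the fingers measure 117 mm over their backs; the gripper's body (75 mm by 190 mm) begins 51 mm behind the grasp point.
Start: joints at [-1.261, 0.321, -0.07, 1.45, 0.023, 1.371, -0.057], TCP at [0.19, 0.622, 0.196] pointing down, gripper open.
Joint ranges: [-2.86, 2.86], [-0.3, 2.09], [-1.38, 1.24], [0.06, 2.45], [-1.56, 4.7], [0.09, 2.05], [-2.69, 2.69]. Speed limits (rad/s): [2.57, 2.57, 3.14, 3.14, 3.14, 3.14, 3.14].

## Interface

Orientations are given as a rotation vector (axis times angle).
In Python, from bench import ctrl, get_image, job gives the robot as it stands.
- The arm moves only by the shell command python3 -m crank 'ROWS' [FORCE]. ROWS is JSON, a list that holds one entry, the list of rows, each a list of 5 numbers: the shift along the tool's x, y, z in mm, then the turn about the tool's z in rad, then the closure, from -1 (fully open) to 1 (shut), so that 0 is half open. A call has 1 to 10 rows; each row shifts and turns the commanded pose from where the row before left it, along the tool's axes as they then stand; what a row does not reach is not made up. A row lasts 1/12 s, in which the tool goes at most 41.7 mm and 7.16 degrees, less where a joint would pass 70% of its speed; a pose out of reach is approached as far as the arm can. A call with a gripper value outside its range is refused whole. The fingers move at their own pace and stop on an object; FORCE is the grip in N (left out, the last holds). Time passes only in rows, so rows that do not move let the fingers close. It gives the time, the measured TCP pose, the force, the opening and the grip force at its end, in the units of the state.
- ctrl.get_state(): the state, without advancing time (a new reading comes with each control period).
- get_image(name): name is "side" or "top"; returns a dict with "pixels" (480x640x3 uint8, red, green, blue), "fx", "fy", "cx", "cy" (pixels), "T" (4x4, takes a point from camera to world coordinates). Camera axes: x right, y down, z forward; pixel columns grow to the right and rows downward; lengths in m; the calibration is good to about 2 mm. A picture is of the moment at which its call begins. There is no depth.
- job.close_job(): hands the job in; it is judged then, once.
The state is a dict: "time": time; "joint_positions": joint angles; "qd": joint speeds; "joint_torque": joint torques, N m; "position": TCP position; "tool_rot": TCP orientation; "ft_force": force on the tool from outside, world axes, zero at the start; "torque": the same for the moment, N m; "grip_width": opening from 0.0 (shut) to 1.0 (fully open); "grip_force": force on a finger pad.
Only numpy, scipy, OpenCV 4.12 (cv2) and the standard library are available. Lean on these libraries where they do the work, as an engineer would, in place of code of your own. Each camera call takes 0.05 s, during which the arm holds its last target. There are 200 camera calls.

## Working session

There is one attempt and no reset: what is moved stays moved. The work goes in short steps, Python scripts to look and compute and a shell command to move; the robot and the scene stay as the last step left them, time stands still between calls to the robot, and variables do not carry over. Pictures are saved under pics/ and viewed, at most 10 in all, crops included, and the job is handed in when it is done.

```bash
ls; mkdir -p pics; python3 - <<'E'
from bench import ctrl,get_image
import cv2,numpy as np
s=ctrl.get_state();print({k:np.round(v,3).tolist() for k,v in s.items()})
for n in("side","top"):
    g=get_image(n);cv2.imwrite(f"pics/{n}0.png",g["pixels"][...,::-1]);np.savez(f"{n}0.npz",**g)
    print(n,g["fx"],g["cx"],g["cy"],np.round(g["T"],3).tolist())
E
```

```text
pics
{'time': 0.0, 'joint_positions': [-1.261, 0.322, -0.07, 1.452, 0.023, 1.371, -0.057], 'qd': [0.001, 0.0, 0.001, 0.0, -0.0, -0.002, -0.0], 'joint_torque': [-0.0, -49.13, -0.404, -31.253, -0.064, 0.044, 0.0], 'position': [0.189, 0.621, 0.195], 'tool_rot': [-0.463, -3.107, 0.003], 'ft_force': [-0.534, -0.642, 0.502], 'torque': [0.013, -0.002, -0.0], 'grip_force': 0.0, 'grip_width': 0.999}
side 551.0594384766447 319.97123348527356 247.15650663784422 [[0.919, -0.251, 0.305, 0.179], [-0.395, -0.61, 0.687, -0.832], [0.014, -0.752, -0.659, 0.936], [0.0, 0.0, 0.0, 1.0]]
top 453.2163132922135 319.1190955791787 245.70204062522123 [[-0.026, -0.997, 0.077, 0.496], [-0.999, 0.027, 0.017, 0.025], [-0.019, -0.077, -0.997, 1.061], [0.0, 0.0, 0.0, 1.0]]
```

View pics/top0.png

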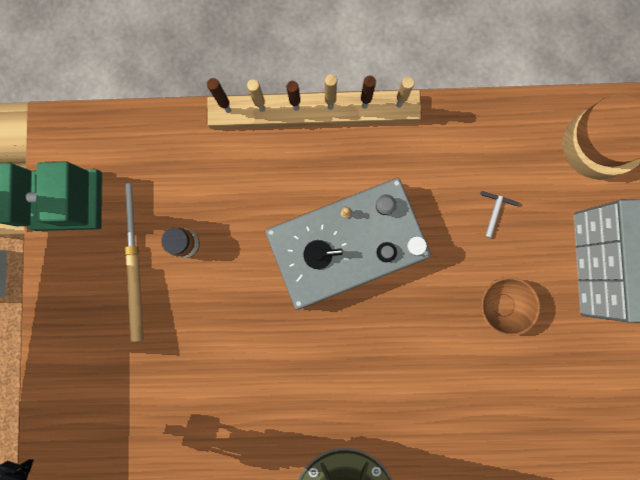

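View pics/side0.png

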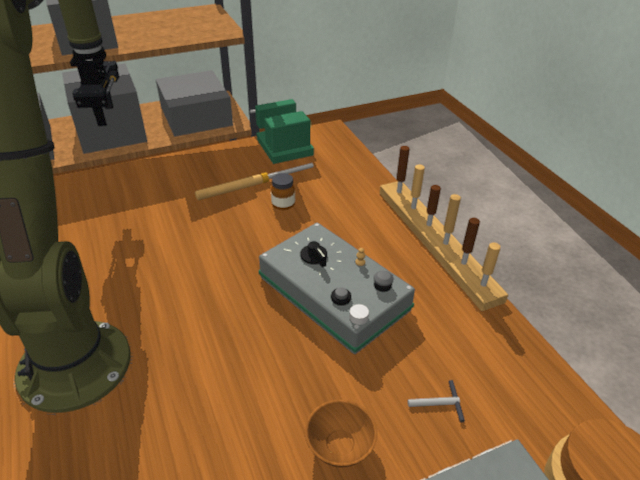

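The top view shows the console (corners about (268,232), (398,181), (428,258), (297,308)), the dial at (318,254) with its lever pointing right, start at (387,252), the mushroom at (386,204), the tin at (417,246) and the finial at (346,212).

```bash
cat > h.py <<'E'
import numpy as np,cv2
def ray(g,px,z):
    T=g["T"];d=T[:3,:3]@np.array([(px[0]-g["cx"])/g["fx"],(px[1]-g["cy"])/g["fy"],1]);o=T[:3,3]
    return o+d*(z-o[2])/d[2]
def proj(g,p):
    T=g["T"];c=T[:3,:3].T@(np.array(p)-T[:3,3]);return np.array([g["fx"]*c[0]/c[2]+g["cx"],g["fy"]*c[1]/c[2]+g["cy"]])
E
python3 - <<'E'
import numpy as np,cv2
from h import *
g=dict(np.load("top0.npz"));im=g["pixels"]
hsv=cv2.cvtColor(im,cv2.COLOR_RGB2HSV)
m=((hsv[...,1]<60)&(hsv[...,2]>85)&(hsv[...,2]<190)).astype(np.uint8)
m[:170]=0;m[320:]=0;m[:,:250]=0;m[:,440:]=0
m=cv2.morphologyEx(m,cv2.MORPH_OPEN,np.ones((3,3),np.uint8))
c=max(cv2.findContours(m,0,2)[0],key=cv2.contourArea)
hull=cv2.convexHull(c)[:,0].astype(float)
w=np.array([ray(g,p,.075)[:2] for p in hull],np.float32)
r=cv2.minAreaRect(w*1000);print(r)
# start, stop, disc
def blob(mask,box,z,name):
    x0,y0,x1,y1=box;k=np.zeros_like(mask);k[y0:y1,x0:x1]=mask[y0:y1,x0:x1]
    c=max(cv2.findContours(k.astype(np.uint8),0,2)[0],key=cv2.contourArea)
    (a,b),rad=cv2.minEnclosingCircle(c);print(name,a,b,rad,ray(g,(a,b),z))
dark=hsv[...,2]<60
blob(dark,(300,236,345,272),.084,"disc")
blob(dark,(370,238,402,266),.087,"startcollar")
crop=im[170:320,250:440];cv2.imwrite("pics/crop0.png",cv2.resize(crop,None,fx=4,fy=4,interpolation=2)[...,::-1])
E
```

```text
((577.6712036132812, -19.803085327148438), (187.54835510253906, 317.153564453125), 19.999692916870117)
disc 322.39190673828125 254.0 18.63504409790039 [0.55386849 0.03496801 0.084     ]
startcollar 386.5 252.0 9.962529182434082 [ 0.55428882 -0.10279472  0.087     ]
```

View pics/crop0.png

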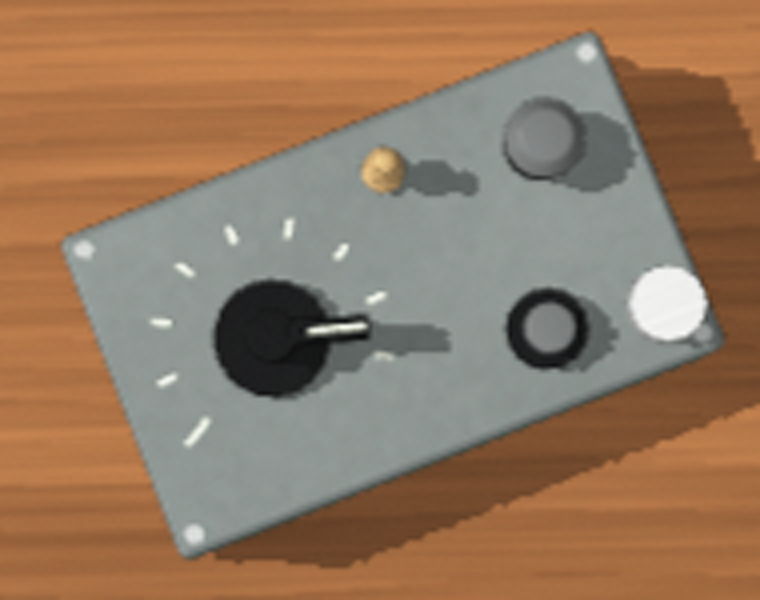

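The crop shows the zero mark (the longer one) at crop (198,432), and the lever points to (368,327), between marks 7 and 8. Start is at (549,327), and the tin and finial are well clear. Next I turn the tool so its axes line up with the world, close the fingers and travel.

```bash
python3 -m crank '[[[0,0,0,-0.1,1],[0,0,0,-0.1,1],[0,0,0,-0.097,1],[-10,-20,0,0,1],[-17,-30,0,0,1],[-17,-30,0,0,1],[-17,-30,0,0,1],[-17,-30,0,0,1],[-17,-30,0,0,1],[-17,-30,0,0,1]]]' 10
python3 - <<'E'
import numpy as np
from h import *
g=dict(np.load("top0.npz"))
f=lambda x,y,z:ray(g,(250+x/4-.4,170+y/4-.4),z)
a,b=f(305,331,.113),f(368,327,.113);d=b-a;print("lever",np.degrees(np.arctan2(d[1],d[0])),b)
print("disc",f(272,338,.084),"start",f(549,327,.097),"tin",f(668,303,.095),"finial",f(384,170,.11),"stop",f(543,138,.105))
for i,p in enumerate([(198,432),(167,380),(161,322),(184,269),(231,234),(289,228),(341,250),(376,297),(383,355)]):
    d=f(*p,.075)[:2]-[.5537,.046];print(i,np.degrees(np.arctan2(d[1],d[0])).round(1),140-30*i,np.hypot(*d).round(4))
E
```

```text
time: 0.93
position: [0.3022, 0.4201, 0.1959]
tool_rot: [0.002, -3.141, 0.001]
ft_force: [0.7, 0.5, 0.1]
grip_width: 0.324
grip_force: 0.0
lever -87.90509109860147 [ 0.55663136 -0.00568446  0.113     ]
disc [0.55393059 0.04531803 0.084     ] start [ 0.55505581 -0.10227501  0.097     ] tin [ 0.56626574 -0.16617687  0.095     ] finial [ 0.63972073 -0.01669177  0.11      ] stop [ 0.65519775 -0.10178718  0.105     ]
0 140.2 140 0.0641
1 109.8 110 0.0608
2 79.5 80 0.0609
3 49.5 50 0.0614
4 19.3 20 0.0619
5 -10.6 -10 0.0618
6 -39.5 -40 0.062
7 -69.5 -70 0.0617
8 -99.5 -100 0.0615
```

```bash
python3 -m crank '[[[-18,-35,0,0,1],[-18,-35,0,0,1],[-18,-35,0,0,1],[-18,-35,0,0,1],[-18,-35,0,0,1],[-18,-35,0,0,1],[-18,-35,0,0,1],[-18,-35,0,0,1],[-18,-35,0,0,1],[-18,-35,0,0,1]]]'
cat > plan.py <<'E'
import numpy as np
A=np.array([.5537,.0457])*1000
def c(th,side,r=36,gap=0):   # side -1: finger on clockwise side (pushes ccw); +1: other
    t=np.radians(th);u=np.array([np.cos(t),np.sin(t)]);n=np.array([-u[1],u[0]])
    return A+r*u+side*n*(6+gap+9.5*abs(n[0])+15*abs(n[1]))
E
python3 - <<'E'
from plan import *
p=None
for th in range(-100,141,10):
    q=c(th,-1);print(th,q.round(1),"" if p is None else (np.array([-1,1])*(q-p)).round(1));p=q
E
```

```text
time: 1.77
position: [0.4824, 0.0702, 0.1962]
tool_rot: [-0.002, 3.141, 0.001]
ft_force: [0.9, -0.0, -0.0]
grip_width: 0.005
grip_force: 0.0
-100 [529.8  13.4] 
-90 [538.2   9.7] [-8.4 -3.7]
-80 [542.3   7.1] [-4.1 -2.6]
-70 [547.2   5. ] [-4.9 -2.1]
-60 [552.9   3.7] [-5.7 -1.4]
-50 [559.3   3.4] [-6.4 -0.3]
-40 [566.1   4.5] [-6.8  1.1]
-30 [573.    7.1] [-6.9  2.7]
-20 [579.5  11.5] [-6.5  4.3]
-10 [585.3  17.4] [-5.7  5.9]
0 [589.7  24.7] [-4.4  7.3]
10 [593.   29.9] [-3.3  5.2]
20 [595.5  36.1] [-2.5  6.2]
30 [596.7  43.1] [-1.2  7.1]
40 [596.4  50.8] [0.3 7.6]
50 [594.4  58.5] [2.  7.8]
60 [590.5  66. ] [3.9 7.5]
70 [584.9  72.7] [5.7 6.7]
80 [577.6  78. ] [7.2 5.4]
90 [569.2  81.7] [8.4 3.7]
100 [565.1  84.3] [4.1 2.6]
110 [560.2  86.4] [4.9 2.1]
120 [554.5  87.7] [5.7 1.4]
130 [548.1  88. ] [6.4 0.3]
140 [541.3  86.9] [ 6.8 -1.1]
```

```bash
python3 -m crank '[[[-15,-31,0,0,1],[-15,-31,0,0,1],[0,0,30,0,1],[0,0,30,0,1],[0,0,25,0,1],[0,0,16,0,1],[0,0,0,0,1]]]'
python3 - <<'E'
from bench import get_image
import cv2
cv2.imwrite("pics/s1.png",cv2.resize(get_image("side")["pixels"][180:360,230:440],None,fx=3,fy=3)[...,::-1])
E
```

```text
time: 2.35
position: [0.5088, 0.0098, 0.0913]
tool_rot: [0.002, -3.134, 0.003]
ft_force: [-1.0, -0.5, 0.0]
grip_width: 0.01
grip_force: 0.0
```

View pics/s1.png

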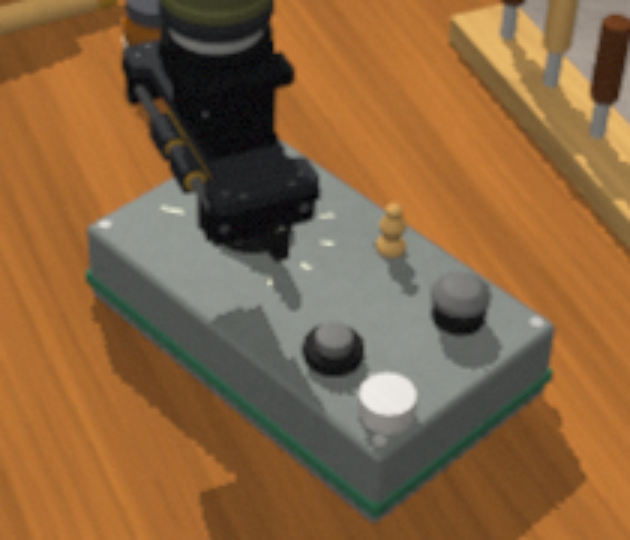

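The gripper body hides the fingertip. The lever end shows at about (278,245), with all loose things clear of the gripper. I start pushing anticlockwise and check the force.

```bash
python3 -m crank '[[[-7,0,-3,0,1],[-7,0,0,0,1],[-6,0,0,0,1],[-5,0,0,0,1],[-4,0,0,0,1],[-4,-2.5,0,0,1],[-5,-2,0,0,1],[-6,-1.5,0,0,1],[-6.5,-0.5,0,0,1],[0,0,0,0,1]]]'
```

```text
time: 3.23
position: [0.5641, 0.0034, 0.0983]
tool_rot: [-0.001, 3.141, -0.001]
ft_force: [-0.2, -0.4, 0.3]
grip_width: 0.005
grip_force: 0.0
```

```bash
python3 -m crank '[[[-5,1.5,1,0,1],[-5,2.5,1,0,1],[-6,4,0,0,1],[-6,6,0,0,1],[-4,7,0,0,1],[-3,5,0,0,1],[-2.5,6,0,0,1],[-1.2,7,0,0,1],[0.3,7.6,0,0,1],[2,7.5,0,0,1]]]'; python3 - <<'E'
from bench import get_image
import cv2,numpy as np
g=get_image("top");np.savez("t2.npz",**g)
cv2.imwrite("pics/t2.png",cv2.resize(g["pixels"][170:320,250:440],None,fx=3,fy=3)[...,::-1])
E
```

```text
time: 4.07
position: [0.5931, 0.0588, 0.0962]
tool_rot: [-0.002, 3.142, 0.0]
ft_force: [0.0, 0.3, -0.7]
grip_width: 0.005
grip_force: 0.0
```

View pics/t2.png

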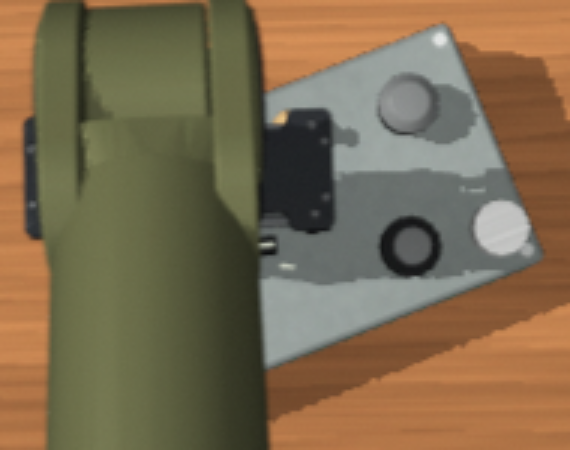

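Top view: the lever's white line is still at crop (267,245), the same place as before, so my finger does not seem to have moved it. I'll check the side view.

```bash
python3 - <<'E'
from bench import get_image,ctrl
import cv2,numpy as np
from h import *
g=get_image("side");np.savez("s3.npz",**g)
p=ctrl.get_state()["position"];print(p,proj(g,p),(proj(g,p)-[270,200])*6)
cv2.imwrite("pics/s3.png",cv2.resize(g["pixels"][200:300,270:400],None,fx=6,fy=6,interpolation=2)[...,::-1])
a=dict(np.load("side0.npz"));cv2.imwrite("pics/s3.png",np.vstack([cv2.resize(x["pixels"][215:290,265:395],None,fx=4,fy=4,interpolation=2) for x in (a,g)])[...,::-1])
for t in (-100,-88,-70):
    t=np.radians(t);print((proj(g,[.5537+.052*np.cos(t),.0457+.052*np.sin(t),.113])-[265,215])*4)
print("tcp crop",(proj(g,p)-[265,215])*4+[0,300])
E
```

```text
[0.59249196 0.06028517 0.09615496] [326.55458604 240.00949803] [339.32751626 240.0569882 ]
[215.79183905 169.55560268]
[234.26602347 165.40562919]
[258.24063798 154.64829907]
tcp crop [246.21834417 400.03799213]
```

View pics/s3.png

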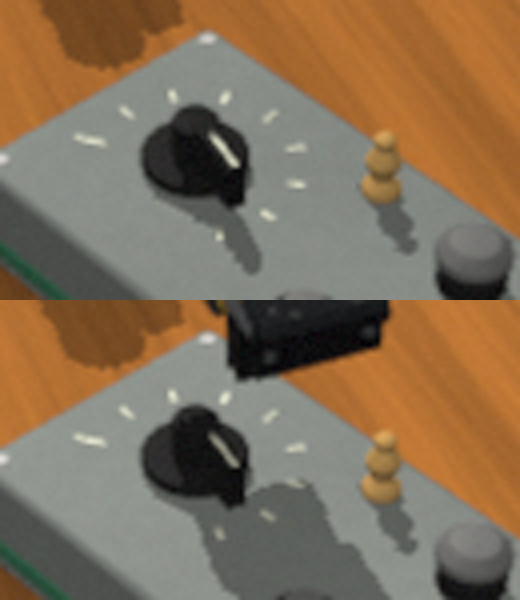

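```bash
python3 - <<'E'
import cv2,numpy as np
from h import *
a=dict(np.load("side0.npz"));g=dict(np.load("s3.npz"))
print(proj(a,[.189,.621,.195]),proj(g,[.5925,.0603,.0962]))
x=cv2.resize(a["pixels"][40:140,50:150],None,fx=4,fy=4,interpolation=2);y=cv2.resize(g["pixels"][150:260,260:370],(400,400),interpolation=2)
cv2.imwrite("pics/s4.png",np.hstack([x,y])[...,::-1])
E
```

```text
[107.23154541 124.32877189] [326.55560061 239.99026353]
```

View pics/s4.png

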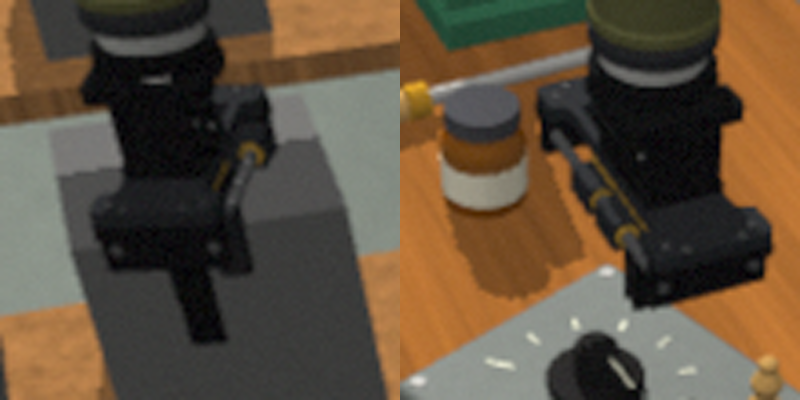

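```bash
python3 - <<'E'
import numpy as np
from h import *
from bench import ctrl
g=dict(np.load("s3.npz"));P=np.array([.5925,.0603,.0962])
for d in ([-.0375,-.095,.07],[.0375,-.095,.07],[-.0375,-.095,.1],[.0375,-.095,.1],[-.0095,-.015,0],[.0095,-.015,0]): print(d,proj(g,P+d).round(1))
a=dict(np.load("side0.npz"))
R=np.array([[-.957,.291],[.291,.957]]);P=np.array([.189,.621,.195])
for sx in(-1,1):
  for sy in(-1,1):
    for z in (0,):
      d=R@np.array([sx*.0095,sy*.0435]);print("open tips",proj(a,P+[*d,z]).round(1))
s=ctrl.get_state();print(s["grip_width"],s["time"],s["position"],s["joint_torque"])
E
```

```text
[-0.0375, -0.095, 0.07] [329.2 246.2]
[0.0375, -0.095, 0.07] [360.8 237.5]
[-0.0375, -0.095, 0.1] [329.5 235.4]
[0.0375, -0.095, 0.1] [361.7 226.8]
[-0.0095, -0.015, 0] [325.4 244.9]
[0.0095, -0.015, 0] [332.9 242.9]
open tips [108.  132.2]
open tips [113.6 116.5]
open tips [100.6 132.6]
open tips [106.5 116.7]
0.0017270717558155678 4.1667 [0.59249196 0.06028517 0.09615496] [  0.45645886 -41.10849023   4.99468938 -28.88037801   0.11001798
   0.0777732   -0.12384171]
```

```bash
python3 - <<'E'
import numpy as np
from h import *
g=dict(np.load("t2.npz"));P=np.array([.5925,.0603,.0962])
for dz in(.07,.1,.13): print(dz,[((proj(g,P+[sx*.0375,-.095,dz])-[250,170])*3).round(0) for sx in(-1,1)])
E
```

```text
0.07 [array([321., 240.]), array([318., 127.])]
0.1 [array([324., 237.]), array([321., 120.])]
0.13 [array([328., 234.]), array([324., 113.])]
```

Both views show the gripper about 28 mm higher than the reported TCP, so the finger passed over the lever. I'll touch a clear spot on the panel to find the true tip height.

```bash
python3 -m crank '[[[-7,5,0,0,1],[-7,5,0,0,1],[0,0,12,0,1],[0,0,12,0,1],[0,0,7,0,1],[0,0,3,0,1],[0,0,0,0,1],[0,0,0,0,1]]]'
```

```text
time: 4.83
position: [0.6068, 0.0674, 0.0619]
tool_rot: [0.001, -3.141, 0.0]
ft_force: [0.8, -1.4, -0.3]
grip_width: 0.005
grip_force: 0.0
```

```bash
python3 -m crank '[[[0,0,2,0,1],[0,0,2,0,1],[0,0,2,0,1],[0,0,0,0,1]]]'
```

```text
time: 5.17
position: [0.6069, 0.0679, 0.056]
tool_rot: [0.002, -3.141, -0.0]
ft_force: [-0.2, -0.0, 0.2]
grip_width: 0.002
grip_force: 0.0
```

```bash
python3 -m crank '[[[0,0,2,0,1],[0,0,2,0,1],[0,0,0,0,1]]]'
```

```text
time: 5.42
position: [0.6068, 0.0679, 0.0519]
tool_rot: [0.002, -3.141, -0.0]
ft_force: [0.1, 0.2, 1.4]
grip_width: 0.006
grip_force: 0.0
```

```bash
python3 -m crank '[[[0,0,1.5,0,1],[0,0,1.5,0,1],[0,0,0,0,1]]]'
```

```text
time: 5.67
position: [0.6072, 0.0679, 0.0493]
tool_rot: [-0.002, 3.141, 0.0]
ft_force: [0.4, 0.4, 0.7]
grip_width: 0.009
grip_force: 0.0
```

```bash
python3 -m crank '[[[0,0,1.5,0,1],[0,0,0,0,1]]]'
```

```text
time: 5.83
position: [0.6073, 0.068, 0.0491]
tool_rot: [-0.002, 3.141, 0.001]
ft_force: [-2.6, 0.1, 8.3]
grip_width: 0.01
grip_force: 4.1
```

Contact came at reported z 0.0488 with the panel at 0.075, so the true tip height is the reported one plus 26 mm. I lift, return behind the lever and descend to a true 0.095 (reported 0.069).

```bash
python3 -m crank '[[[0,0,-20,0,1],[0,0,-38,0,1],[33,-20,0,0,1],[32,-19,0,0,1],[32,-19,0,0,1],[0,0,18,0,1],[0,0,16,0,1],[0,0,0,0,1]]]'
```

```text
time: 6.5
position: [0.5076, 0.0095, 0.0697]
tool_rot: [0.001, -3.138, -0.0]
ft_force: [-0.4, -0.5, -0.1]
grip_width: 0.008
grip_force: 0.0
```

```bash
python3 -m crank '[[[-7,0,2,0,1],[-7,0,0,0,1],[-6,0,0,0,1],[-5,0,0,0,1],[-4,-1.5,0,0,1],[-4,-2,0,0,1],[0,0,0,0,1]]]'
```

```text
time: 7.08
position: [0.5443, 0.0056, 0.0699]
tool_rot: [-0.001, 3.141, -0.001]
ft_force: [0.6, -0.2, -0.3]
grip_width: 0.006
grip_force: 0.0
```

```bash
python3 -m crank '[[[-4.5,-1,0,0,1],[-5,-1.5,0,0,1],[-5,0,0,0,1]]]'
```

```text
time: 7.33
position: [0.557, 0.0036, 0.0694]
tool_rot: [0.002, -3.14, -0.0]
ft_force: [-1.3, -0.3, -0.1]
grip_width: 0.007
grip_force: 0.7
```

```bash
python3 -m crank '[[[-6,0.5,0,0,1],[-6,2,0,0,1],[-6,4,0,0,1]]]'; python3 - <<'E'
from bench import get_image
import cv2,numpy as np
g=get_image("side");np.savez("s5.npz",**g)
cv2.imwrite("pics/s5.png",cv2.resize(g["pixels"][200:300,265:395],None,fx=4,fy=4,interpolation=2)[...,::-1])
E
```

```text
time: 7.58
position: [0.576, 0.0096, 0.0698]
tool_rot: [0.001, -3.141, 0.001]
ft_force: [-2.6, -1.4, 0.1]
grip_width: 0.008
grip_force: 1.0
```

View pics/s5.png

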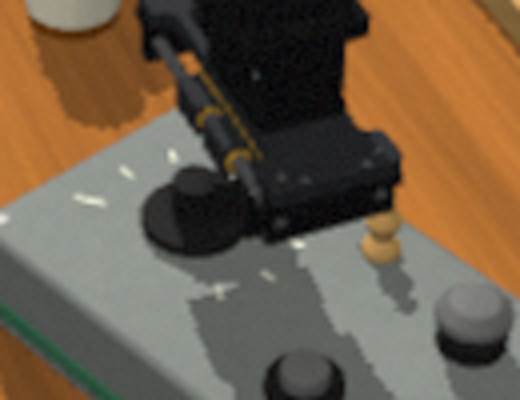

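The lever has now left marks 7 and 8, and the force of about 3 N agrees. Continuing round.

```bash
python3 -m crank '[[[-4,2.5,0,0,1],[-5.5,5.5,0,0,1],[-4.5,7,0,0,1],[-3.3,5.3,0,0,1],[-2.5,6.2,0,0,1],[-1.2,7,0,0,1]]]'
```

```text
time: 8.13
position: [0.5972, 0.0445, 0.0698]
tool_rot: [-0.002, 3.141, -0.0]
ft_force: [-0.7, -5.0, 0.5]
grip_width: 0.01
grip_force: 2.1
```

```bash
python3 -m crank '[[[0.3,7.6,0,0,1],[2,7.8,0,0,1],[3.9,7.5,0,0,1],[5.7,6.7,0,0,1],[7.2,5.4,0,0,1]]]'
```

```text
time: 8.55
position: [0.577, 0.0806, 0.0699]
tool_rot: [-0.003, 3.141, 0.002]
ft_force: [-0.3, 0.1, 0.5]
grip_width: 0.007
grip_force: 0.4
```

```bash
python3 -m crank '[[[7,2,0,0,1],[5,2.5,0,0,1],[5,2,0,0,1],[5.5,1.4,0,0,1],[4,0.3,0,0,1],[0,0,0,0,1]]]'
```

```text
time: 9.05
position: [0.55, 0.0874, 0.0699]
tool_rot: [0.002, -3.141, -0.001]
ft_force: [0.7, 0.4, 0.6]
grip_width: 0.008
grip_force: 0.2
```

```bash
python3 -m crank '[[[4,0,0,0,1],[3,-0.5,0,0,1],[2,-0.5,0,0,1],[0,0,0,0,1]]]'
```

```text
time: 9.38
position: [0.541, 0.0857, 0.0695]
tool_rot: [0.001, -3.14, 0.0]
ft_force: [0.0, -0.6, -0.5]
grip_width: 0.005
grip_force: 0.0
```

```bash
python3 -m crank '[[[1.5,-1,0,0,1],[1.5,-1,0,0,1],[0,0,0,0,1],[0,0,0,0,1]]]'
```

```text
time: 9.72
position: [0.539, 0.084, 0.0698]
tool_rot: [-0.002, 3.142, 0.0]
ft_force: [-0.3, 0.0, -0.3]
grip_width: 0.004
grip_force: 0.1
```

```bash
python3 -m crank '[[[-10,12,0,0,1],[-20,5,-30,0,1],[-20,0,-40,0,1],[0,0,0,0,1]]]'; python3 - <<'E'
from bench import get_image
import cv2,numpy as np
from h import *
g=get_image("side")
cv2.imwrite("pics/s6.png",cv2.resize(g["pixels"][200:300,265:395],None,fx=4,fy=4,interpolation=2)[...,::-1])
t=np.radians(140);u=np.array([np.cos(t),np.sin(t)])
for r in (.014,.052): print((proj(g,[*(np.array([.5537,.0457])+r*u),.113])-[265,200])*4)
E
```

```text
time: 10.05
position: [0.5947, 0.1019, 0.1441]
tool_rot: [-0.002, 3.129, 0.003]
ft_force: [1.3, -0.9, 1.8]
grip_width: 0.007
grip_force: 0.0
[171.72572403 164.86203088]
[108.92108871 151.81178862]
```

View pics/s6.png

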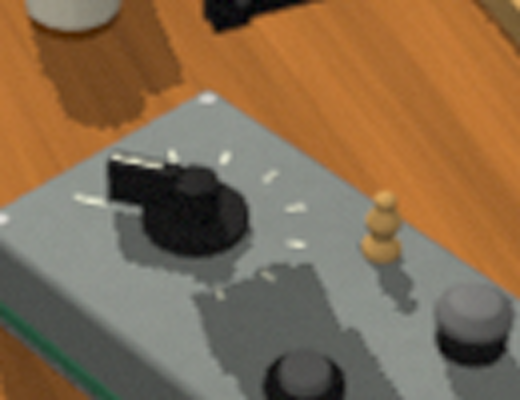

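The lever tip is at crop (110,153), against (109,152) predicted for zero, so it is at its stop. On to the start button.

```bash
python3 -m crank '[[[6,-34,0,0,1],[6,-34,0,0,1],[6,-34,0,0,1],[6,-34,0,0,1],[6,-34,0,0,1],[5,-34,0,0,1],[0,0,20,0,1],[0,0,20,0,1],[0,0,10,0,1],[0,0,0,0,1]]]'
```

```text
time: 10.93
position: [0.55, -0.1024, 0.0839]
tool_rot: [0.002, -3.136, -0.001]
ft_force: [0.8, -0.0, 0.8]
grip_width: 0.004
grip_force: 0.0
```

```bash
python3 -m crank '[[[-4,0,4,0,1],[0,0,4,0,1],[0,0,0,0,1],[0,0,0,0,1]]]'
```

```text
time: 11.27
position: [0.5573, -0.1027, 0.0794]
tool_rot: [-0.003, 3.141, -0.0]
ft_force: [0.5, 0.6, 0.9]
grip_width: 0.003
grip_force: 0.0
```

```bash
python3 -m crank '[[[2,0,4,0,1],[0,0,3,0,1],[0,0,2.5,0,1],[0,0,2.5,0,1],[0,0,0,0,1]]]'
```

```text
time: 11.68
position: [0.5548, -0.1029, 0.067]
tool_rot: [0.002, -3.142, -0.0]
ft_force: [-1.3, 0.6, 3.4]
grip_width: 0.0
grip_force: 1.9
```

```bash
python3 -m crank '[[[0,0,1.5,0,1],[0,0,1,0,1],[0,0,0,0,1]]]'
```

```text
time: 11.93
position: [0.5548, -0.1029, 0.0651]
tool_rot: [0.002, -3.141, -0.001]
ft_force: [-3.7, 0.5, 6.3]
grip_width: 0.007
grip_force: 3.4
```

```bash
python3 -m crank '[[[0,0,1,0,1],[0,0,0,0,1],[0,0,0,0,1]]]'
```

```text
time: 12.18
position: [0.5549, -0.1029, 0.065]
tool_rot: [-0.002, 3.142, 0.002]
ft_force: [-5.0, 1.3, 12.3]
grip_width: 0.005
grip_force: 6.2
```

```bash
python3 - <<'E'
from plan import *
p=None
for th in range(140,-21,-10):
    q=c(th,1);print(th,q.round(1),"" if p is None else (np.array([-1,1])*(q-p)).round(1));p=q
print(c(140,1,gap=15))
E
```

```text
140 [511.   50.8] 
130 [513.   58.5] [-2.   7.8]
120 [516.9  66. ] [-3.9  7.5]
110 [522.5  72.7] [-5.7  6.7]
100 [529.8  78. ] [-7.2  5.4]
90 [538.2  81.7] [-8.4  3.7]
80 [542.3  84.3] [-4.1  2.6]
70 [547.2  86.4] [-4.9  2.1]
60 [552.9  87.7] [-5.7  1.4]
50 [559.3  88. ] [-6.4  0.3]
40 [566.1  86.9] [-6.8 -1.1]
30 [573.   84.3] [-6.9 -2.7]
20 [579.5  79.9] [-6.5 -4.3]
10 [585.3  74. ] [-5.7 -5.9]
0 [589.7  66.7] [-4.4 -7.3]
-10 [593.   61.5] [-3.3 -5.2]
-20 [595.5  55.3] [-2.5 -6.2]
[501.31263094  39.27322248]
```

The button bottomed out at 12 N. I lift off and go to the lever's other side.

```bash
python3 -m crank '[[[0,0,-10,0,1],[0,0,-40,0,1],[14,35,0,0,1],[14,35,0,0,1],[14,35,0,0,1],[13,35,0,0,1],[0,0,20,0,1],[0,0,15,0,1],[0,0,0,0,1],[0,0,0,0,1]]]'
```

```text
time: 13.02
position: [0.4991, 0.0366, 0.0781]
tool_rot: [0.001, -3.14, 0.001]
ft_force: [0.9, 0.7, -0.1]
grip_width: 0.01
grip_force: 0.0
```

```bash
python3 -m crank '[[[0,0,9,0,1],[-5,6,0,0,1],[-6,7,0,0,1],[-2.5,8,0,0,1],[-4,8,0,0,1],[-5.5,7,0,0,1]]]'
```

```text
time: 13.52
position: [0.5229, 0.0742, 0.0696]
tool_rot: [0.003, -3.141, -0.001]
ft_force: [-2.7, -3.5, 0.4]
grip_width: 0.005
grip_force: 1.7
```

```bash
python3 -m crank '[[[-7,5,0,0,1],[-8.4,3.7,0,0,1],[-4.1,2.6,0,0,1],[-4.9,2.1,0,0,1],[-5.7,1.4,0,0,1]]]'
```

```text
time: 13.93
position: [0.5529, 0.0883, 0.0693]
tool_rot: [0.002, -3.141, -0.001]
ft_force: [-1.5, -1.0, 0.1]
grip_width: 0.008
grip_force: 0.4
```

```bash
python3 -m crank '[[[-6.4,0,0,0,1],[-6.8,-1.1,0,0,1],[-6.9,-2.7,0,0,1],[-6.5,-4.3,0,0,1],[0,0,0,0,1]]]'
```

```text
time: 14.35
position: [0.5818, 0.0779, 0.07]
tool_rot: [0.001, 3.138, -0.002]
ft_force: [-1.0, -0.3, -0.1]
grip_width: 0.004
grip_force: 0.0
```

```bash
python3 -m crank '[[[-3,-3,0,0,1],[-3,-3,0,0,1],[-2,-3.5,0,0,1],[-2,-3.5,0,0,1],[-1,-2,0,0,1],[0,0,0,0,1]]]'
```

```text
time: 14.85
position: [0.591, 0.0634, 0.0698]
tool_rot: [0.0, 3.14, -0.001]
ft_force: [0.5, -0.5, -0.4]
grip_width: 0.001
grip_force: 0.0
```

```bash
python3 -m crank '[[[0,10,0,0,1],[0,10,-20,0,1],[0,20,-40,0,1],[0,20,-30,0,1],[0,0,0,0,1],[0,0,0,0,1]]]'; python3 - <<'E'
from bench import get_image
import cv2,numpy as np
from h import *
g=get_image("side")
cv2.imwrite("pics/s7.png",cv2.resize(g["pixels"][200:330,255:425],None,fx=4,fy=4,interpolation=2)[...,::-1])
for a in (20,-10,-40):
  t=np.radians(a);u=np.array([np.cos(t),np.sin(t)])
  print(a,[((proj(g,[*(np.array([.5537,.0457])+r*u),.113])-[255,200])*4).round() for r in (.014,.052)])
E
```

```text
time: 15.35
position: [0.5915, 0.1265, 0.1591]
tool_rot: [-0.008, 3.137, 0.004]
ft_force: [-0.2, -0.1, -0.4]
grip_width: 0.006
grip_force: 0.0
20 [array([253., 159.]), array([300., 131.])]
-10 [array([259., 166.]), array([323., 157.])]
-40 [array([259., 175.]), array([323., 188.])]
```

View pics/s7.png

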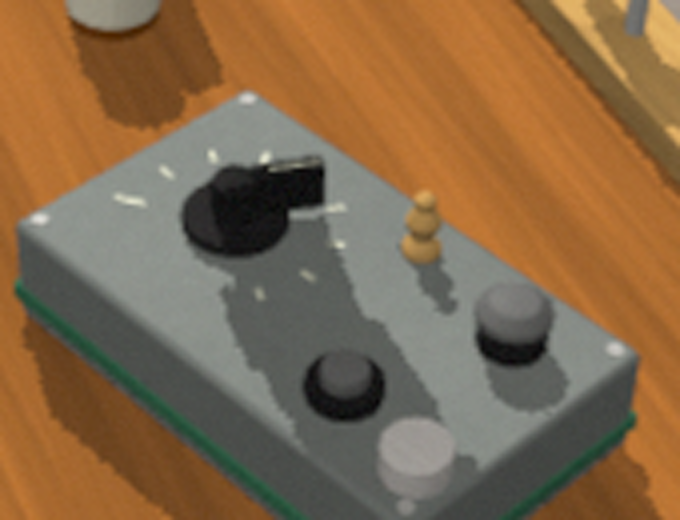

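The lever end is at (322,158), against (323,157) predicted for click five. The buttons are up, and the finial and tin are undisturbed. Handing in.

```bash
python3 -m crank '[[[0,0,0,0,1],[0,0,0,0,1],[0,0,0,0,1],[0,0,0,0,1],[0,0,0,0,1]]]'; python3 -c "
from bench import job;print(job.close_job())"
```

```text
time: 15.82
position: [0.59, 0.1229, 0.1562]
tool_rot: [0.001, -3.141, 0.001]
ft_force: [0.3, -0.1, 0.0]
grip_width: 0.007
grip_force: 0.0
the job is handed in; nothing more can be done
None
```

The job is handed in, with no verdict returned: I pushed the selector to zero, pressed start fully there and released it, then pushed the lever to click five, where the last picture shows it resting with both buttons up and the finial and tin in place (the bench items were not re-checked).

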